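Anchor the suction-foot fence and hold a bevelled rail in its corner

ROBOT

A 6-joint arm with a two-finger parallel gripper is mounted at the origin on the work surface. World frame = base frame: x ahead of the robot, y to its left, z up, the work surface at z = 0. Lengths are in m, angles in rad, forces in N, time in s.
With the tool pointing down it reaches from about 0.25 to 0.725 m from the base axis. Payload 4 kg.
Tool frame: the origin (TCP) lies midway between the tips of the shut fingers; the grasp point (between the pads) lies 19 mm behind it; z points along the fingers, y is the line along which they close (so a half turn about z gives the same grasp; the last joint's range is limited). The gripper opens to 85 mm and grips with 20 to 120 N. Pads are 22 mm wide; open, the fingers measure 114 mm over their backs; the gripper's body (76 mm by 85 mm) begins 54 mm behind the grasp point. The pads swing forward as they close: fully open they stand 13 mm farther back than shut.
Start: joints at [1.328, 0.241, 0.005, 1.335, 0, 1.571], TCP at [0.12, 0.485, 0.231] pointing down, gripper open.
Joint ranges: [-2.72, 2.72], [-1.05, 1.87], [-1.09, 1.28], [-1.99, 2.15], [-1.42, 1.44], [-3.14, 3.14]. Speed limits (rad/s): [2.79, 2.79, 3.14, 3.14, 3.14, 3.14].

INTERFACE

Orientations are given as a unit quaternion [x, y, z, w].
In Python, from workcell import monitor, vision, job gives the robot as it stands.
- The arm moves only by the tool move_arm, never from a script. Its argument "moves" is a list that holds one entry, the list of rows, each a list of 5 numbers: the shift along the world's x, y, z in m, then the turn about the world's z in degrees, then the opening in per cent of the stroke, from 0 (shut) to 100 (fully open). In form: [[[x, y, z, turn, gripper], ...]]. A call has 1 to 5 rows; each row is the pose to reach, as a shift and turn from the pose commanded when the call began; what a row does not reach only later rows make up. A row lasts 1/8 s, in which the tool goes at most 62.5 mm and 10.7 degrees, less where a joint would pass 70% of its speed; a pose out of reach is approached as far as the arm can. A call with a gripper value outside its range is refused whole. The fingers move at their own pace and stop on an object; the grip force is fixed at half the most. Time passes only in rows, so rows that repeat a pose let the fingers close. It gives the time, the measured TCP pose, the force, the opening and the grip force at its end, in the units of the state.
- monitor.get_obs(): the state, without advancing time (a new reading comes with each control period).
- vision.camera(name): name is "scene" or "top"; returns a dict with "color" (384x512x3 uint8, red, green, blue), "camera_matrix" (3x3 intrinsics, pixels), "k1" (the pictures are not rectified: a ray, as slopes to the right and down, at radius r is drawn at 1 + k1 r^2 times it, then the intrinsics apply), "eye" and "attitude" of the camera in the world. Camera axes: x right, y up, looking along -z (the intrinsics and any distortion apply to the point x, -y, -z); pixel columns grow to the right and rows downward; lengths in m; the calibration is good to about 2 mm. A picture is of the moment at which its call begins. There is no depth.
- job.job_done(): hands the job in; it is judged then, once.
The state is a dict: "clock": time; "joint_pos": joint angles; "joint_vel": joint speeds; "tau": joint torques, N m; "eef_pos": TCP position; "tool_rot": TCP orientation; "ft_force": force on the tool from outside, world axes, zero at the start; "ft_torque": the same for the moment, N m; "grip_width": finger opening in m; "grasp_force": force on a finger pad.
Only numpy, scipy, OpenCV 4.12 (cv2) and the standard library are available. Lean on these libraries where they do the work, as an engineer would, in place of code of your own. Each camera call takes 0.05 s, during which the arm holds its last target. There are 200 camera calls.

TASK

Anchor the fence by pumping the sprung lever of its suction foot at least three full strokes, each right down to the stop and right up again. Then bring the bevelled wooden rail into the corner of fence and stop block, lying flat on the table along the fence with its bevel on top and facing away from the fence and its end up against the stop block, and with the fingers press it firmly (some 10 to 15 N) in a single slanting push against the fence and down on the table together. Finish while still holding that push, without letting go, and leave the other things on the table where they stand.

Things in the scene. Friction and masses are not known exactly. Their poses are not given: they have to be found in the camera images.
- fence: Suction-foot fence, fixed. Origin on the table under the middle of the working face; x into the fence (roughly to the robot's left), y along it (roughly towards the robot), z up. Aluminium bar x 0 to 18, y -105 to 105, 46 mm high; working face: plane x = 0. No base plate. Behind it the round foot, 116 mm across, 36 mm high, centre x 105, y 0. Rail seated: its centre at x -22, y 25, z 18 mm
- pump (a joint): Pump lever: 0 = up (sprung), 0.44 rad = down, at its dead stop. A light spring brings it back: 2 to 3 N on the pad starts it, some 7 N holds it down. Pivot parallel to the fence's x axis, at x 105, y 50, z 55 mm in the fence's frame; the lever reaches from there to the fence's -y
- pump_pad (a point): The middle of the top face of the black pad at the end of the pump lever, 36 mm wide (fence's x) and 52 mm long, 150 mm from the pivot. Up, it is at x 105, y -84, z 123 mm in the fence's frame; down, at x 105, y -100, z 60 mm. Push it down with shut fingers
- rail_mid (a point): Centre of the loose wooden rail, 0.09 to 0.18 kg, 120 long (its y), 44 wide (x), 36 mm high (z), upper long edge on its -x side bevelled at 45 degrees, 12 x 12 mm; the side below the bevel is upright for 24 mm. Starts flat, bevel up and roughly to the robot's right; seated, its x and y axes lie along the fence's x and y
- rail_bevel (a point): Middle of the rail's sloping bevel face, 16 mm to the -x side of its centre and 30 mm above its underside
- table: The copper-toned table top at z = 0; it does not move. Wood slides easily on it (friction about 0.3)
- tiers: Bystander, leave alone: the small stack of three clear plastic storage boxes with white lids, about 136 x 106 x 142 mm high; origin under its centre
- succulent: Bystander, leave alone: the white ceramic pot with a succulent, 86 mm across, about 100 mm high; origin under its centre
- mister: Bystander, leave alone: the steel mister bottle with a brass pump head, 72 mm across, 182 mm high; origin under its centre
- dibber: Bystander, leave alone: the wooden dibber with a T handle lying on the table, 180 mm long along its x axis, handle 90 mm wide, 22 mm thick; origin under its middle
- cloche: Bystander, leave alone: the clear glass cloche, 130 mm across, 175 mm high; origin under its centre
- saucer: Bystander, leave alone: the empty terracotta saucer, 110 mm across, 16 mm high; origin under its centre
- nursery: Bystander, leave alone: the empty terracotta pot, 78 mm across, 70 mm high; origin under its centre
- rail: The same loose wooden rail; its origin is under its centre, on its underside, with the same axes as rail_mid
- stop_face (a point): Middle of the stop block's inner face (the face that looks to the fence's -y). The stop block stands before the working face at the fence's +y end: x -50 to 0, y 85 to 105 mm in the fence's frame, 36 mm high
Mind the look-alikes: they are no part of the job. What is shaped like the rail but grey or purple is not meant.

How it is judged:
On the way, in this order (a step that is already met when the one before it is completed fails the run):
1. first stroke: the lever is pushed down to its stop (over 0.38 of 0.44 rad) (value of joint pump above 0.38 rad), for 0.05 s.
2. first stroke: the lever has risen again (under 0.06 rad) (value of joint pump below 0.06 rad), for 0.05 s.
3. second stroke: the lever is pushed down to its stop (over 0.38 of 0.44 rad) (value of joint pump above 0.38 rad), for 0.05 s.
4. second stroke: the lever has risen again (under 0.06 rad) (value of joint pump below 0.06 rad), for 0.05 s.
5. third stroke: the lever is pushed down to its stop (over 0.38 of 0.44 rad) (value of joint pump above 0.38 rad), for 0.05 s.
6. third stroke: the lever has risen again (under 0.06 rad) (value of joint pump below 0.06 rad), for 0.05 s.
At the end, for the whole second after the job is handed in: Rail flat, bevel away from the fence, along it within 0.04 rad, within 3.5 mm of the fence and 5 mm of the stop, still; fingers push it with over 4 N so it bears on the fence with over 2 N and on the table with over 4 N; lever up; the push goes on (x of rail_mid in the frame of fence between -0.0255 and -0.019 m and y of rail_mid in the frame of fence between 0.02 and 0.0275 m and x of rail_bevel in the frame of fence below -0.032 m and angle between the y axis of rail_mid and the y axis of fence, either way round below 0.04 rad and angle between rail_mid's own z axis and vertical below 0.05 rad and height (world z) of rail_mid below 0.0205 m and contact force between rail and fence above 2 N and contact force between rail and table above 4 N and contact force between the fingers and rail above 4 N and value of joint pump below 0.06 rad and linear speed of rail below 0.01 m/s); the arm keeps its last pose, push and grip.
It fails at once if a bystander is shifted by over 30 mm or tipped (distance of any of tiers, succulent, mister, dibber, cloche, saucer, nursery from where it was at the start of the episode above 0.03 m or angle between any of tiers, succulent, mister, dibber, cloche, saucer, nursery's own z axis and vertical above 0.5 rad).
It also fails if it takes over 72 s, if anything falls off the work surface, if the arm or the gripper's body presses on something with over 40 N, if the wrist force passes 120 N, or if a joint passes its speed limit or range.

## Working session

There is one attempt and no reset: what is moved stays moved. The work goes in short steps, Python scripts to look and compute and a tool call to move; the robot and the scene stay as the last step left them, time stands still between calls to the robot, and variables do not carry over. Pictures are saved under pics/ and viewed, at most 10 in all, crops included, and the job is handed in when it is done.

Besides the shell and the picture viewer there is one more tool, called after "Emit:" as a command line: name --argument value ..., lists and objects as JSON in quotes. move_arm: Moves the arm, as the interface text tells. Its arguments: {"type":"object","properties":{"moves":{"type":"array","items":{"type":"array","items":{"type":"array","items":{"type":"number"}}}}},"required":["moves"]}

```bash
mkdir -p pics; cat > h.py <<'E'
import numpy as np, cv2
from scipy.spatial.transform import Rotation as R
from workcell import monitor, vision, job
def ray(c,u,v):
    K=np.array(c["camera_matrix"]);p=np.array([(u-K[0,2])/K[0,0],(v-K[1,2])/K[1,1]])
    q=p.copy()
    for _ in range(20): q=p/(1+c["k1"]*(q@q))
    a=np.array(c["attitude"]); M=a if a.shape==(3,3) else R.from_quat(a).as_matrix()
    return np.array(c["eye"]), M@np.array([q[0],-q[1],-1])
def onz(c,u,v,z):
    e,d=ray(c,u,v); return e+d*(z-e[2])/d[2]
def pix(c,P):
    a=np.array(c["attitude"]); M=a if a.shape==(3,3) else R.from_quat(a).as_matrix()
    p=M.T@(np.array(P)-np.array(c["eye"])); q=np.array([p[0],-p[1]])/-p[2]; q=q*(1+c["k1"]*(q@q))
    K=np.array(c["camera_matrix"]); return K[0,0]*q[0]+K[0,2],K[1,1]*q[1]+K[1,2]
def save(c,n,s=1.5):
    cv2.imwrite("pics/"+n,cv2.resize(c["color"][:,:,::-1],None,fx=s,fy=s,interpolation=cv2.INTER_CUBIC))
E
python3 - <<'E'
from h import *
import pickle
for n in("top","scene"):
    c=vision.camera(n); save(c,n+"0.png"); print(n,c["eye"],c["attitude"],c["camera_matrix"],c["k1"]); pickle.dump(c,open(n+"0.pkl","wb"))
print(monitor.get_obs())
E
```

```text
top [0.13871203 0.01416033 1.76506356] [-0.06985654  0.07653891  0.72045278 -0.68571835] [[497.48903144   0.         256.85161374]
 [  0.         497.48903144 193.68880081]
 [  0.           0.           1.        ]] -0.06059363657290701
scene [ 1.4217707  -0.12193748  1.27815325] [0.2513123  0.22311519 0.62191815 0.70730443] [[451.17267883   0.         256.86766922]
 [  0.         451.17267883 194.71906544]
 [  0.           0.           1.        ]] 0.04455808077220071
{'clock': 0.1, 'joint_pos': array([ 1.32802140e+00,  2.41358066e-01,  3.85200928e-03,  1.33521490e+00,
       -2.50170996e-05,  1.57077549e+00]), 'joint_vel': array([-0.00063461, -0.00081571,  0.00320146,  0.00123592, -0.00047013,
        0.00127744]), 'tau': array([-6.33322361e-05, -3.73139012e+01,  2.53010201e+01,  1.08654253e-02,
       -6.54166206e-05,  2.79491353e-06]), 'eef_pos': array([0.1200676 , 0.48477698, 0.23048914]), 'tool_rot': array([ 1.21079169e-01,  9.92642387e-01, -9.56747890e-04, -1.04119838e-04]), 'ft_force': array([0.79738248, 1.54852836, 0.75115087]), 'ft_torque': array([ 0.0496914 , -0.02352885,  0.0221356 ]), 'grasp_force': 0.0, 'grip_width': 0.08518710335912726}
```

View pics/top0.png

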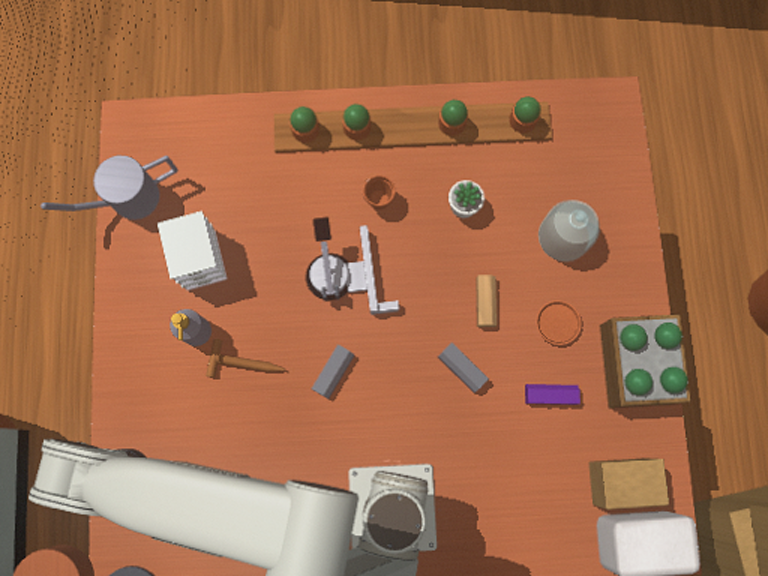

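View pics/scene0.png

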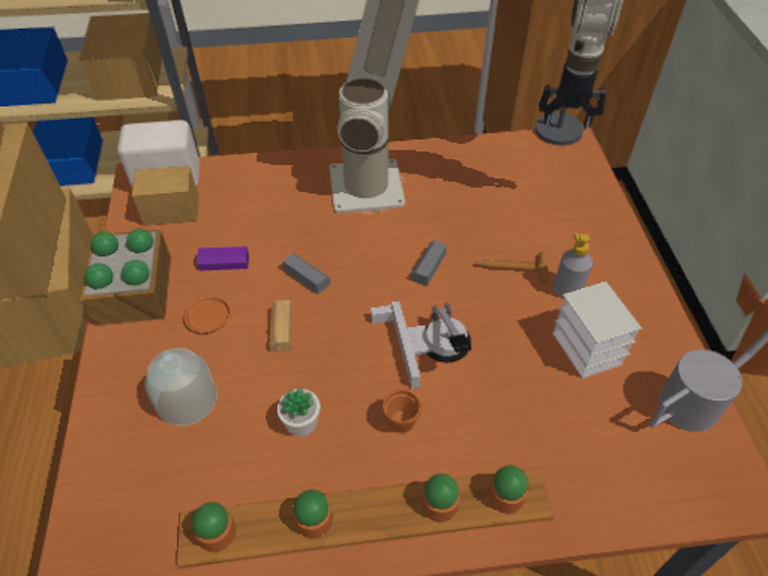

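Top view (1.5× scale): fence bar runs (365,228)–(376,312), the stop block is at (388,307), the pad at (322,229) and the rail at (487,301). In the scene view the fence is at (403,343) and the rail at (280,325).

```bash
python3 - <<'E'
from h import *
import pickle
ims=[]
for n,(x0,y0,w,h) in {"top":(195,135,150,95),"scene":(170,190,150,75)}.items():
    c=pickle.load(open(n+"0.pkl","rb")); im=c["color"]
    ims.append(cv2.resize(im[y0:y0+h,x0:x0+w,::-1],None,fx=5,fy=3.2*1 if 0 else 3.4 if 0 else 5,interpolation=cv2.INTER_CUBIC)[:300 if 0 else None])
    hsv=cv2.cvtColor(im,cv2.COLOR_RGB2HSV)
    u,v=(487/1.5,301/1.5) if n=="top" else (280/1.5,325/1.5)
    print(n,"rail hsv",hsv[int(v),int(u)],"table",hsv[int(v),int(u)+25])
    P=[(105,-84,123)]
t=ims[0]; cv2.imwrite("pics/ctop.png",t); cv2.imwrite("pics/cscene.png",ims[1]); print(t.shape)
E
```

```text
top rail hsv [ 15 117 207] table [  9 153 182]
scene rail hsv [ 17 121 186] table [ 11 160 169]
(475, 750, 3)
```

View pics/ctop.png

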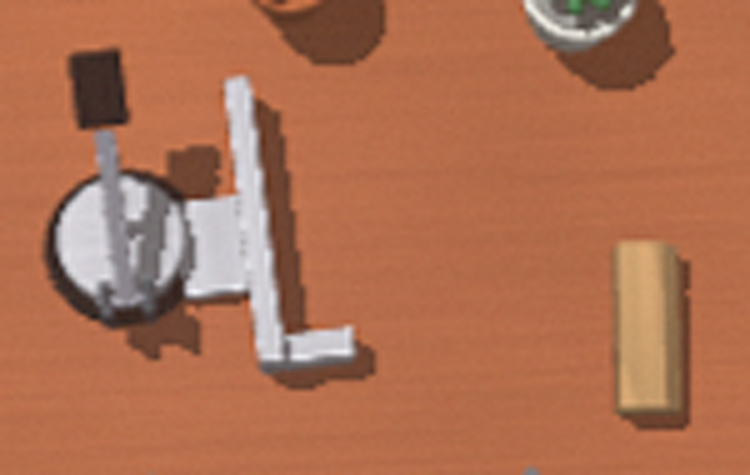

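View pics/cscene.png

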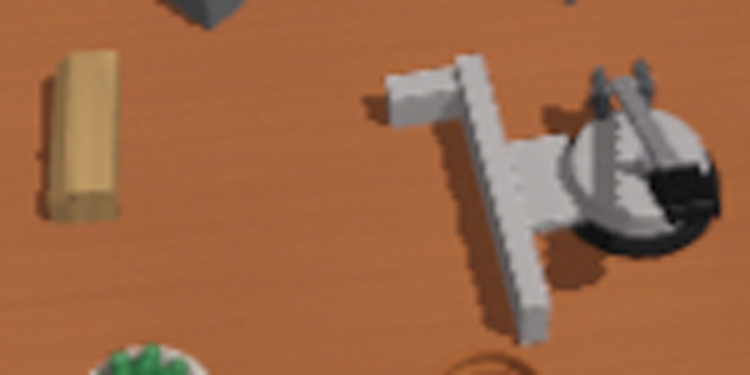

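Crops show the fence corners, pad (68–127, 48–129 in the top crop) and rail (616–685, 241–412) clearly; fitting planar poses from corner pixels across both views.

```bash
cat > fit.py <<'E'
from h import *
import pickle
from scipy.optimize import least_squares
C={n:pickle.load(open(n+"0.pkl","rb")) for n in("top","scene")}
off={"top":(195,135),"scene":(170,190)}
def fit(obs,x0):
    def T(p,q): 
        c,s=np.cos(p[2]),np.sin(p[2]); return np.array([p[0]+c*q[0]-s*q[1],p[1]+s*q[0]+c*q[1],q[2]])
    def f(p):
        r=[]
        for n,q,UV in obs:
            u,v=pix(C[n],T(p,np.array(q)/1000)); r+=[(u-off[n][0]+.5)*5-.5-UV[0],(v-off[n][1]+.5)*5-.5-UV[1]]
        return r
    s=least_squares(f,x0,loss="soft_l1",f_scale=4); print(s.x.round(4)); print(np.array(f(s.x)).reshape(-1,2).round(0).tolist()); return s.x,T
if __name__=="__main__":
    t,s="top","scene"
    F,T=fit([(t,(0,-105,46),(248,78)),(t,(18,-105,46),(226,80)),(t,(18,105,46),(260,357)),(t,(-50,85,36),(352,328)),(t,(-50,105,36),(355,350)),
     (s,(0,105,46),(457,60)),(s,(18,105,46),(482,57)),(s,(0,-105,46),(520,309)),(s,(18,-105,46),(548,303)),(s,(-50,105,36),(386,78)),(s,(-50,85,0),(392,127)),
     (t,(105-18,-108,134),(119,48)),(t,(105+18,-108,134),(68,54)),(t,(105+18,-61,112),(80,129)),(t,(105-18,-61,112),(127,123))],[.5,.1,1.6])
    Rr,_=fit([(t,(22,-60,36),(616,241)),(t,(22,60,36),(617,411)),(t,(-10,-60,36),(662,241)),(t,(-10,60,36),(664,411)),
     (s,(22,60,36),(117,52)),(s,(22,-60,36),(117,190)),(s,(22,-60,0),(117,218)),(s,(-22,-60,0),(48,220)),(s,(-10,-60,36),(76,190))],[.5,-.15,1.6])
    for n,q in dict(pad_up=(105,-84,123),pad_dn=(105,-100,60),seat=(-22,25,18),stop=(-25,85,18)).items(): print(n,T(F,np.array(q)/1000).round(4))
E
python3 fit.py
```

```text
[0.5584 0.0182 1.6381]
[[1.0, -2.0], [-2.0, -1.0], [-3.0, 7.0], [-2.0, 0.0], [-2.0, 6.0], [-2.0, -1.0], [-2.0, -2.0], [0.0, 3.0], [-0.0, 4.0], [-1.0, 1.0], [-1.0, 6.0], [1.0, 1.0], [-0.0, 1.0], [-3.0, 0.0], [2.0, 0.0]]
[ 0.4665 -0.2485  1.5088]
[[-1.0, 5.0], [1.0, 1.0], [-2.0, 5.0], [-1.0, 1.0], [0.0, -1.0], [-4.0, 1.0], [2.0, 3.0], [6.0, 5.0], [-11.0, 4.0]]
pad_up [0.6352 0.1287 0.123 ]
pad_dn [0.6511 0.1297 0.06  ]
seat [ 0.5349 -0.0054  0.018 ]
stop [ 0.4753 -0.0124  0.018 ]
```

Emit:
move_arm --moves '[[[0.05,-0.035,0,5,0],[0.1,-0.07,0,10,0],[0.15,-0.105,0,10,0],[0.2,-0.14,0,10,0],[0.25,-0.175,0,10,0]]]'

```text
clock: 0.72
eef_pos: [0.3714, 0.3089, 0.231]
tool_rot: [0.034, 0.999, -0.0, -0.0]
ft_force: [0.1, 1.2, 1.2]
grip_width: 0.0004
grasp_force: 0.0
```

Emit:
move_arm --moves '[[[0.05,-0.035,0,0,0],[0.1,-0.07,0,0,0],[0.15,-0.105,-0.01,0,0],[0.2,-0.14,-0.03,0,0],[0.25,-0.175,-0.05,0,0]]]'

```text
clock: 1.35
eef_pos: [0.6188, 0.1358, 0.1814]
tool_rot: [0.034, 0.999, 0.0, -0.0]
ft_force: [1.1, 0.7, 0.3]
grip_width: -0.0001
grasp_force: 0.0
```

Emit:
move_arm --moves '[[[0.02,-0.006,-0.02,0,0],[0.023,-0.006,-0.02,0,0]]]'

```text
clock: 1.6
eef_pos: [0.6398, 0.1297, 0.1588]
tool_rot: [0.035, 0.999, -0.001, -0.003]
ft_force: [-0.4, 1.3, 0.5]
grip_width: 0.0001
grasp_force: 0.0
```

Emit:
move_arm --moves '[[[0,0,-0.02,0,0],[0,0,-0.04,0,0],[0,0,-0.055,0,0],[0,0,-0.07,0,0],[0,0,-0.08,0,0]]]'

```text
clock: 2.22
eef_pos: [0.6418, 0.132, 0.0832]
tool_rot: [0.034, 0.999, 0.001, 0.002]
ft_force: [2.5, 0.8, 6.1]
grip_width: 0.0
grasp_force: 2.5
```

Emit:
move_arm --moves '[[[0.002,0,-0.006,0,0],[0.002,0,-0.012,0,0],[0.002,0,-0.017,0,0],[0.002,0,-0.02,0,0],[0.002,0,-0.02,0,0]]]'

```text
clock: 2.85
eef_pos: [0.644, 0.132, 0.0635]
tool_rot: [0.034, 0.999, 0.001, 0.002]
ft_force: [2.7, 1.9, 6.7]
grip_width: 0.0
grasp_force: 3.0
```

Emit:
move_arm --moves '[[[0,0,-0.003,0,0],[0,0,-0.006,0,0],[0,0,-0.006,0,0]]]'

```text
clock: 3.22
eef_pos: [0.6442, 0.1321, 0.0596]
tool_rot: [0.034, 0.999, 0.001, 0.002]
ft_force: [-0.1, 1.6, 13.1]
grip_width: -0.0001
grasp_force: 6.7
```

Force jumps at z≈0.060: the stop. Up and repeat.

Emit:
move_arm --moves '[[[0,0,0.03,0,0],[-0.001,0,0.06,0,0],[-0.002,0,0.1,0,0],[-0.002,0,0.1,0,0],[-0.002,0,0.1,0,0]]]'

```text
clock: 3.85
eef_pos: [0.6394, 0.1309, 0.155]
tool_rot: [0.034, 0.999, -0.0, -0.001]
ft_force: [0.2, -0.5, -0.1]
grip_width: -0.0
grasp_force: 0.0
```

```bash
python3 - <<'E'
from h import *
c=vision.camera("scene"); o=monitor.get_obs(); print(o["ft_force"],o["eef_pos"])
cv2.imwrite("pics/up1.png",cv2.resize(c["color"][170:280,220:370,::-1],None,fx=5,fy=5,interpolation=cv2.INTER_CUBIC))
E
```

```text
[-0.21781558  0.16331492 -0.95808971] [0.63907721 0.1308799  0.15431638]
```

View pics/up1.png

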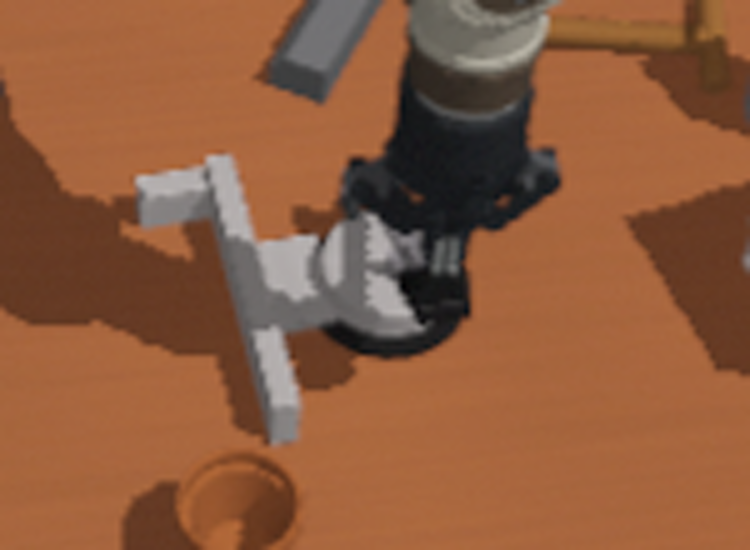

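The pad is back up at crop (440,290), with the shut fingers above it. Strokes two and three follow.

Emit:
move_arm --moves '[[[0,0,-0.03,0,0],[0,0,-0.055,0,0],[0.001,0,-0.075,0,0],[0.002,0,-0.09,0,0],[0.002,0,-0.096,0,0]]]'

```text
clock: 4.53
eef_pos: [0.6437, 0.1313, 0.0598]
tool_rot: [0.034, 0.999, 0.0, 0.001]
ft_force: [1.8, -0.2, 11.3]
grip_width: -0.0003
grasp_force: 5.7
```

Emit:
move_arm --moves '[[[0,0,-0.005,0,0],[0,0,-0.005,0,0],[0,0,-0.005,0,0]]]'

```text
clock: 4.9
eef_pos: [0.6438, 0.1313, 0.0592]
tool_rot: [0.034, 0.999, 0.0, 0.002]
ft_force: [-3.0, -1.1, 20.2]
grip_width: 0.0004
grasp_force: 9.8
```

Emit:
move_arm --moves '[[[0,0,0.03,0,0],[-0.001,0,0.06,0,0],[-0.002,0,0.101,0,0],[-0.002,0,0.101,0,0],[-0.002,0,0.101,0,0]]]'

```text
clock: 5.52
eef_pos: [0.6393, 0.131, 0.1546]
tool_rot: [0.034, 0.999, -0.0, -0.002]
ft_force: [0.2, 0.3, -1.3]
grip_width: -0.0
grasp_force: 0.0
```

Emit:
move_arm --moves '[[[0,0,-0.03,0,0],[0,0,-0.055,0,0],[0.001,0,-0.075,0,0],[0.002,0,-0.09,0,0],[0.002,0,-0.096,0,0]]]'

```text
clock: 6.15
eef_pos: [0.6433, 0.1312, 0.0594]
tool_rot: [0.034, 0.999, 0.0, 0.001]
ft_force: [-0.1, -0.9, 16.3]
grip_width: -0.0002
grasp_force: 8.6
```

Emit:
move_arm --moves '[[[0,0,-0.005,0,0],[0,0,-0.006,0,0],[0,0,-0.006,0,0]]]'

```text
clock: 6.52
eef_pos: [0.6434, 0.1313, 0.0588]
tool_rot: [0.034, 0.999, 0.0, 0.002]
ft_force: [-5.2, -0.9, 24.7]
grip_width: -0.0001
grasp_force: 12.4
```

Emit:
move_arm --moves '[[[0,0,0.03,0,0],[-0.001,0,0.06,0,0],[-0.002,0,0.11,0,0],[-0.002,0,0.12,0,0],[-0.002,0,0.12,0,0]]]'

```text
clock: 7.15
eef_pos: [0.64, 0.1311, 0.1733]
tool_rot: [0.034, 0.999, -0.0, -0.001]
ft_force: [-0.1, 0.1, -1.1]
grip_width: -0.0002
grasp_force: 0.0
```

Emit:
move_arm --moves '[[[-0.02,-0.045,0,0,0],[-0.04,-0.09,0,0,100],[-0.065,-0.14,0,0,100],[-0.085,-0.19,0,0,100],[-0.105,-0.235,0,0,100]]]'

```text
clock: 7.78
eef_pos: [0.5327, -0.105, 0.1712]
tool_rot: [0.034, 0.999, 0.0, -0.003]
ft_force: [-0.4, 0.0, 0.3]
grip_width: 0.0723
grasp_force: 0.0
```

Emit:
move_arm --moves '[[[-0.023,-0.05,-0.02,0,100],[-0.046,-0.1,-0.05,0,100],[-0.068,-0.145,-0.07,0,100],[-0.068,-0.145,-0.07,0,100]]]'

```text
clock: 8.28
eef_pos: [0.4623, -0.2498, 0.0996]
tool_rot: [0.037, 0.999, 0.002, -0.005]
ft_force: [-0.7, -0.0, -0.6]
grip_width: 0.0854
grasp_force: 0.0
```

```bash
python3 - <<'E'
from h import *
c=vision.camera("scene"); o=monitor.get_obs(); print(o["ft_force"],o["eef_pos"])
a=c["color"][160:260,110:260]; c=vision.camera("top"); b=c["color"][135:235,250:400]
cv2.imwrite("pics/g1.png",np.vstack([cv2.resize(x[:,:,::-1],None,fx=3,fy=3,interpolation=cv2.INTER_CUBIC) for x in(a,b)]))
E
```

```text
[ 0.90176168 -0.29401665  0.00355406] [ 0.46420217 -0.24879054  0.10092822]
```

View pics/g1.png

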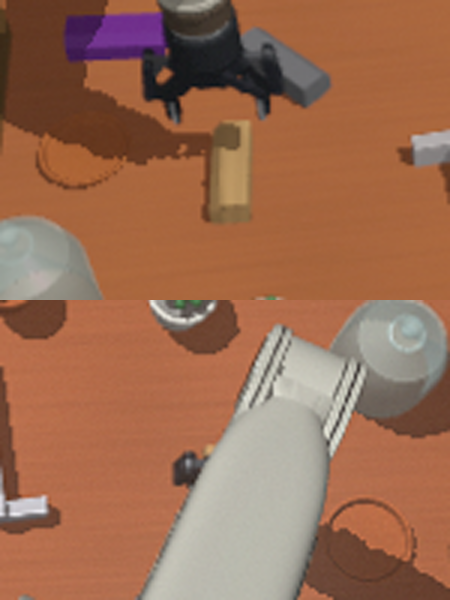

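The open fingers straddle the rail, which sits near (230,170) in the upper crop. Descend and grip.

Emit:
move_arm --moves '[[[0.002,0,-0.04,0,100],[0.002,0,-0.075,0,100],[0.002,0,-0.09,0,100],[0.002,0,-0.094,0,100],[0.002,0,-0.094,0,55]]]'

```text
clock: 9.0
eef_pos: [0.4705, -0.2487, 0.0112]
tool_rot: [0.034, 0.999, -0.0, 0.001]
ft_force: [0.9, -0.3, -0.1]
grip_width: 0.07
grasp_force: 0.0
```

Emit:
move_arm --moves '[[[0,0,0,0,30],[0,0,0,0,30],[0,0,0,0,30],[0,0,0,0,30]]]'

```text
clock: 9.5
eef_pos: [0.4708, -0.2493, 0.012]
tool_rot: [0.034, 0.999, -0.001, 0.002]
ft_force: [0.2, 0.4, 6.4]
grip_width: 0.0427
grasp_force: 62.1
```

Gripped (42.7 mm). Lift and carry beside the fence.

Emit:
move_arm --moves '[[[0,0,0.025,0,30],[0.005,0.02,0.04,2,30],[0.02,0.06,0.04,5,30],[0.04,0.11,0.04,7.7,30],[0.06,0.16,0.04,7.7,30]]]'

```text
clock: 10.12
eef_pos: [0.5299, -0.0877, 0.0507]
tool_rot: [-0.033, 0.999, -0.0, 0.0]
ft_force: [1.1, 0.3, -2.0]
grip_width: 0.0426
grasp_force: 61.3
```

Emit:
move_arm --moves '[[[0.013,0.035,0,0,30],[0.02,0.057,0,0,30],[0.02,0.057,0,0,30],[0.02,0.057,0,0,30]]]'

```text
clock: 10.62
eef_pos: [0.5491, -0.0323, 0.0503]
tool_rot: [-0.033, 0.999, -0.0, -0.0]
ft_force: [0.3, -0.5, -0.6]
grip_width: 0.0422
grasp_force: 61.4
```

```bash
python3 - <<'E'
from h import *
c=vision.camera("scene"); o=monitor.get_obs(); print(o["ft_force"],o["eef_pos"],o["tool_rot"])
a=c["color"][150:270,180:330]
cv2.imwrite("pics/p1.png",cv2.resize(a[:,:,::-1],None,fx=5,fy=5,interpolation=cv2.INTER_CUBIC))
E
```

```text
[-0.92663838  0.21101249 -1.6883384 ] [ 0.54906477 -0.03260325  0.05032732] [-3.25523634e-02  9.99469981e-01 -1.57137176e-04 -2.75392557e-04]
```

View pics/p1.png

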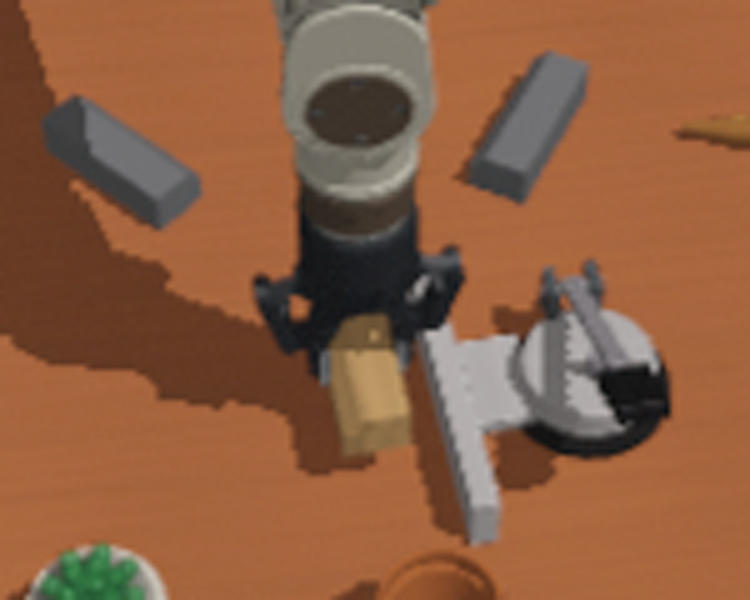

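The rail is held level and parallel to the fence, bevel on the left (end at crop (345–410,450)), and the lever is up. Lower it, then slide to the stop.

Emit:
move_arm --moves '[[[0,0,-0.02,0,30],[0,0,-0.034,0,30],[0,0,-0.038,0,30],[0,0,-0.038,0,30]]]'

```text
clock: 11.18
eef_pos: [0.5492, -0.0323, 0.0125]
tool_rot: [-0.033, 0.999, -0.0, -0.0]
ft_force: [0.1, 0.1, -0.9]
grip_width: 0.0425
grasp_force: 61.4
```

Emit:
move_arm --moves '[[[-0.003,0,0,0,30],[-0.006,0,0,0,30],[-0.008,0,0,0,30],[-0.009,0,0,0,30]]]'

```text
clock: 11.68
eef_pos: [0.5403, -0.0317, 0.0124]
tool_rot: [-0.033, 0.999, -0.0, -0.0]
ft_force: [-0.5, 0.2, -1.6]
grip_width: 0.0424
grasp_force: 61.4
```

Emit:
move_arm --moves '[[[-0.001,0,-0.0005,0,30],[-0.002,0,-0.001,0,30],[-0.002,0,-0.001,0,30]]]'

```text
clock: 12.05
eef_pos: [0.5398, -0.0318, 0.0121]
tool_rot: [-0.033, 0.999, -0.0, 0.001]
ft_force: [2.5, 0.2, 2.7]
grip_width: 0.0428
grasp_force: 61.9
```

Emit:
move_arm --moves '[[[-0.001,0,0,0,30],[-0.002,0,0,0,30],[-0.002,0,0,0,30]]]'

```text
clock: 12.42
eef_pos: [0.5394, -0.0318, 0.0122]
tool_rot: [-0.033, 0.999, -0.0, 0.003]
ft_force: [5.9, 0.3, 0.5]
grip_width: 0.0426
grasp_force: 61.5
```

The stop shows 6 N. Release, lift, shut and go round to the bevel side.

Emit:
move_arm --moves '[[[0.001,0,0,0,64],[0.001,0,0,0,64],[0.001,0,0,0,64],[0.001,0,0.03,0,64],[0.001,0,0.06,0,64]]]'

```text
clock: 13.05
eef_pos: [0.5364, -0.0318, 0.0713]
tool_rot: [-0.033, 0.999, 0.0, -0.001]
ft_force: [0.7, -0.4, 0.3]
grip_width: 0.0546
grasp_force: 0.0
```

Emit:
move_arm --moves '[[[0,-0.02,0,0,0],[0.001,-0.048,0,0,0],[0.001,-0.05,0,0,0],[0.001,-0.05,-0.03,0,0],[0.001,-0.05,-0.056,0,0]]]'

```text
clock: 13.68
eef_pos: [0.5376, -0.0818, 0.0139]
tool_rot: [-0.033, 0.999, 0.0, -0.001]
ft_force: [-0.5, 0.5, 0.3]
grip_width: -0.0
grasp_force: 0.0
```

```bash
python3 - <<'E'
from h import *
c=vision.camera("scene"); o=monitor.get_obs(); print(o["ft_force"],o["eef_pos"],o["grip_width"])
a=c["color"][150:270,180:330]
cv2.imwrite("pics/p2.png",cv2.resize(a[:,:,::-1],None,fx=5,fy=5,interpolation=cv2.INTER_CUBIC))
E
```

```text
[-0.72030463 -0.78842116 -2.60205865] [ 0.53483187 -0.08125633  0.01028131] -4.729289011823331e-05
```

View pics/p2.png

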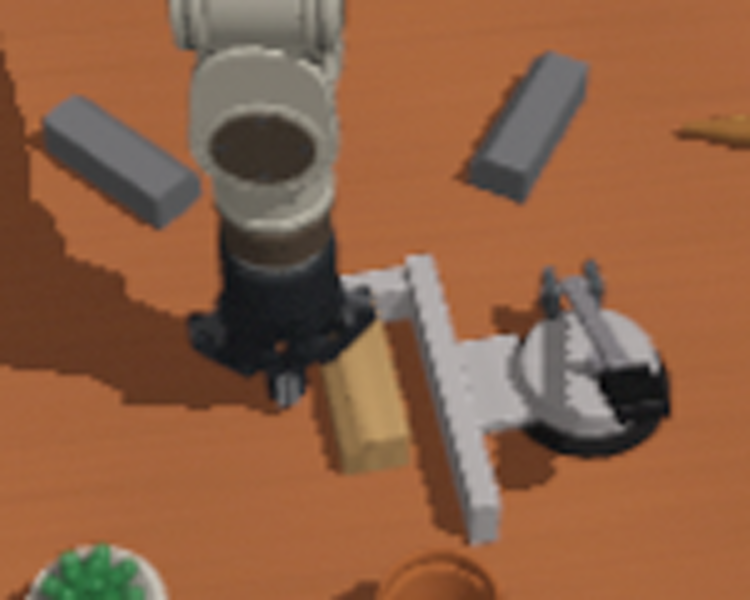

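The rail lies parallel to the fence about 28 mm off, end at the stop; shut fingers are at crop (287,390) on its bevel side. Push it towards the fence.

Emit:
move_arm --moves '[[[0,0.006,0,0,0],[-0.001,0.012,0,0,0],[-0.001,0.018,0,0,0],[-0.001,0.024,0,0,0],[-0.002,0.03,0,0,0]]]'

```text
clock: 14.35
eef_pos: [0.5375, -0.0519, 0.0163]
tool_rot: [-0.033, 0.999, -0.001, 0.001]
ft_force: [0.8, -2.9, 2.8]
grip_width: 0.0002
grasp_force: 2.0
```

Emit:
move_arm --moves '[[[0,0.003,0,0,0],[0,0.006,0,0,0],[-0.001,0.009,0,0,0]]]'

```text
clock: 14.72
eef_pos: [0.5368, -0.0435, 0.0163]
tool_rot: [-0.033, 0.999, -0.001, 0.001]
ft_force: [1.7, -4.1, 4.6]
grip_width: 0.0002
grasp_force: 2.8
```

Emit:
move_arm --moves '[[[0,0.003,0,0,0],[-0.001,0.006,0,0,0],[-0.001,0.006,0,0,0]]]'

```text
clock: 15.1
eef_pos: [0.5366, -0.0388, 0.0164]
tool_rot: [-0.032, 0.999, -0.002, 0.002]
ft_force: [2.6, -8.3, 4.4]
grip_width: -0.0004
grasp_force: 4.5
```

```bash
python3 - <<'E'
from h import *
c=vision.camera("scene"); o=monitor.get_obs(); print(o["ft_force"],o["eef_pos"],o["grip_width"])
a=c["color"][180:270,210:330]
cv2.imwrite("pics/p3.png",cv2.resize(a[:,:,::-1],None,fx=6,fy=6,interpolation=cv2.INTER_CUBIC))
E
```

```text
[ 2.5810769  -7.23958257  3.0275005 ] [ 0.53661658 -0.03877166  0.01636072] -0.00016130604463811368
```

View pics/p3.png

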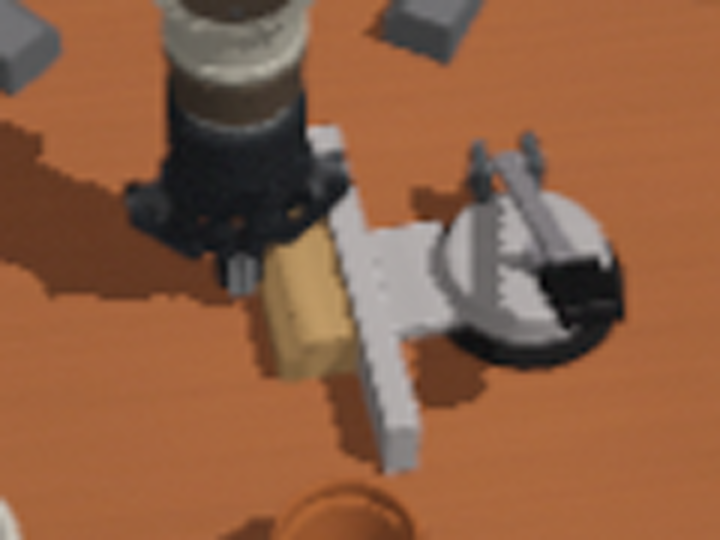

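Rail now touches or nearly touches the fence (gap closed at crop (350,330)); a little more push to confirm.

Emit:
move_arm --moves '[[[-0.001,0.002,0,0,0],[-0.001,0.004,0,0,0],[-0.001,0.004,0,0,0],[-0.001,0.004,0,0,0]]]'

```text
clock: 15.65
eef_pos: [0.5366, -0.0385, 0.0165]
tool_rot: [-0.031, 0.999, -0.006, 0.003]
ft_force: [3.5, -16.8, 2.1]
grip_width: 0.0
grasp_force: 8.4
```

Seated: 17 N with no further travel. Back off, rise, and approach the bevel along its normal.

Emit:
move_arm --moves '[[[0.002,-0.01,0,0,0],[0.004,-0.014,0,0,0],[0.004,-0.014,0.014,0,0],[0.004,-0.014,0.028,0,0],[0.004,-0.014,0.028,0,0]]]'

```text
clock: 16.27
eef_pos: [0.5391, -0.0464, 0.0454]
tool_rot: [-0.033, 0.999, -0.0, 0.002]
ft_force: [-0.2, -0.7, 0.2]
grip_width: -0.0006
grasp_force: 0.0
```

Emit:
move_arm --moves '[[[0,0.005,-0.005,0,0],[-0.001,0.009,-0.009,0,0],[-0.001,0.011,-0.011,0,0],[-0.001,0.011,-0.011,0,0]]]'

```text
clock: 16.77
eef_pos: [0.5361, -0.0355, 0.0318]
tool_rot: [-0.033, 0.999, 0.0, -0.001]
ft_force: [0.3, 0.5, 0.1]
grip_width: 0.0002
grasp_force: 0.0
```

Emit:
move_arm --moves '[[[0,0.001,-0.001,0,0],[0,0.002,-0.002,0,0],[0,0.003,-0.003,0,0],[0,0.003,-0.003,0,0]]]'

```text
clock: 17.27
eef_pos: [0.5365, -0.0328, 0.0293]
tool_rot: [-0.033, 0.999, -0.0, -0.0]
ft_force: [-0.2, -0.6, -0.5]
grip_width: -0.0002
grasp_force: 0.0
```

Emit:
move_arm --moves '[[[0,0.001,-0.001,0,0],[0,0.002,-0.002,0,0],[0,0.002,-0.002,0,0]]]'

```text
clock: 17.65
eef_pos: [0.5364, -0.0307, 0.0273]
tool_rot: [-0.033, 0.999, 0.0, -0.0]
ft_force: [-0.5, 0.9, 0.5]
grip_width: 0.0
grasp_force: 0.0
```

Emit:
move_arm --moves '[[[0,0.001,-0.001,0,0],[0,0.002,-0.002,0,0],[0,0.002,-0.002,0,0]]]'

```text
clock: 18.02
eef_pos: [0.5366, -0.0302, 0.0267]
tool_rot: [-0.033, 0.999, -0.002, 0.0]
ft_force: [-3.9, -4.1, 8.6]
grip_width: 0.0001
grasp_force: 4.6
```

Emit:
move_arm --moves '[[[-0.001,0.001,0,0,0],[-0.002,0.002,0,0,0],[-0.002,0.002,0,0,0],[-0.002,0.002,0,0,0]]]'

```text
clock: 18.52
eef_pos: [0.5364, -0.03, 0.0269]
tool_rot: [-0.032, 0.999, -0.003, 0.002]
ft_force: [1.5, -7.7, 4.9]
grip_width: -0.0003
grasp_force: 4.9
```

Emit:
move_arm --moves '[[[0,0.0005,-0.001,0,0],[0,0.001,-0.002,0,0],[0,0.001,-0.002,0,0],[0,0.001,-0.002,0,0]]]'

```text
clock: 19.02
eef_pos: [0.5365, -0.0299, 0.0265]
tool_rot: [-0.032, 0.999, -0.004, 0.002]
ft_force: [-3.6, -11.7, 16.4]
grip_width: -0.0001
grasp_force: 9.3
```

```bash
python3 - <<'E'
from h import *
c=vision.camera("scene"); o=monitor.get_obs(); print(o["ft_force"],o["eef_pos"],o["clock"])
a=c["color"][180:270,210:330]
cv2.imwrite("pics/p4.png",cv2.resize(a[:,:,::-1],None,fx=6,fy=6,interpolation=cv2.INTER_CUBIC))
import pickle; pickle.dump(c,open("f.pkl","wb"))
from fit import *
F=[0.5584,0.0182,1.6381]; k=lambda q:(lambda p:[round((p[0]-210+.5)*6-.5),round((p[1]-180+.5)*6-.5)])(pix(c,[F[0]+np.cos(F[2])*q[0]-np.sin(F[2])*q[1],F[1]+np.sin(F[2])*q[0]+np.cos(F[2])*q[1],q[2]]))
for q in[(0,-.035,.036),(-.032,-.035,.036),(-.044,-.035,.024),(-.044,-.035,0),(0,-.035,0)]: print(q,k(q))
E
```

```text
[ -3.50636633 -10.17514855  16.80941149] [ 0.53656368 -0.0299114   0.02655355] 19.075
(0, -0.035, 0.036) [356, 338]
(-0.032, -0.035, 0.036) [299, 347]
(-0.044, -0.035, 0.024) [278, 363]
(-0.044, -0.035, 0) [278, 387]
(0, -0.035, 0) [355, 374]
```

View pics/p4.png

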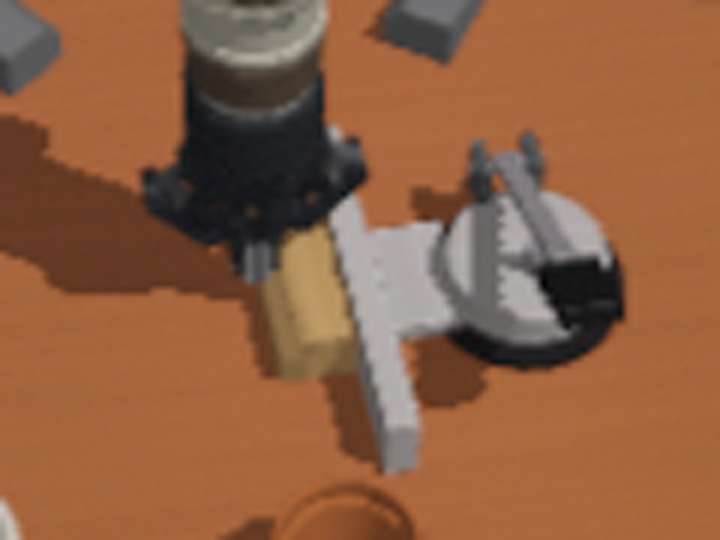

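The rail is tight against fence and stop: predicted seated corner (278,387) against about (278,380) seen, within the calibration bias. The lever is up. Total push is about 20 N, so I'll ease it slightly.

Emit:
move_arm --moves '[[[-0.001,0,0.001,0,0],[-0.002,0,0.0015,0,0],[-0.002,0,0.0015,0,0],[-0.002,0,0.0015,0,0],[-0.002,0,0.0015,0,0]]]'

```text
clock: 19.7
eef_pos: [0.5363, -0.0299, 0.0269]
tool_rot: [-0.032, 0.999, -0.004, 0.004]
ft_force: [3.3, -10.3, 4.8]
grip_width: 0.0002
grasp_force: 5.3
```

Emit:
move_arm --moves '[[[0.0005,0,-0.0005,0,0],[0.0005,0,-0.001,0,0],[0.0005,0,-0.001,0,0],[0.0005,0,-0.001,0,0],[0.0005,0,-0.001,0,0]]]'

```text
clock: 20.32
eef_pos: [0.5365, -0.0299, 0.0267]
tool_rot: [-0.032, 0.999, -0.004, 0.004]
ft_force: [-0.1, -9.9, 11.2]
grip_width: -0.0004
grasp_force: 7.4
```

```bash
python3 -c "
from h import *
f=[]
for i in range(6): vision.camera('scene'); f.append(monitor.get_obs()['ft_force'])
print(np.round(f,1), monitor.get_obs()['clock'])"
```

```text
[[ -0.  -10.8  10.9]
 [  1.  -10.2  10.5]
 [ -0.4 -10.1  10.4]
 [  0.8 -10.2  11.1]
 [ -0.2 -10.8  10.1]
 [  0.3 -10.6  11. ]] 20.625
```

Steady push of about 15 N at 45°, with no force along the rail. Handing in.

```bash
python3 -c "
from workcell import job
print(job.job_done())"
```

```text
the job is handed in; nothing more can be done
None
```

I pumped the lever three full strokes, seated the rail in the corner of fence and stop, and handed the job in at about 20.6 s while still holding a steady 45° push of about 15 N; no verdict came back.

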